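# Put the red-lidded jar of hanging pins back in the hardware cabinet and snap its door shut

## Task

Pull the green door of the small white cabinet open against its catch, stand the red-lidded jar upright in the tray on the inside of the door, and push the door shut again until the catch snaps and holds it fully home. Shut it gently, without slamming it or leaning on it once it is home, and leave the other things on the table where they are.

Things in the scene. Friction and masses are not known exactly. Their poses are not given: they have to be found in the camera images.
- cabinet: White cabinet fixed to the table, 130 deep x 220 wide x 220 mm high. Origin on the table at the middle of its front edge; x points into the cabinet (away from the robot at yaw 0), y to its left seen from the robot, z up. Turned by up to 0.2 rad either way. The green door covers its front, hinged on the left (+y) side.
- door (a joint): Angle (rad) of the green door about its upright hinge: near 0 when shut, growing as it opens towards the robot (clockwise seen from above) up to 1.75. It stays where it is left. It starts shut, held by the catch. The catch plate is loose in its slots and slides back when the door is pushed on it: on shutting again, home lies some 5 to 12 mm (at the handle) deeper than at the start, to be felt.
- handle (a point): Grip point on the brass handle, an upright round post of 12 mm diameter, 40 mm in front of the door's outer face. The point is on its axis at height 205 mm; the post runs from 168 mm (where a bracket of the same rod goes level to the door) to 232 mm, open above: pinch it from above, fingers left and right of it. Pulling the door out of the catch takes 10 to 18 N here.
- hinge (a point): Point on the door's hinge line (inner face, left edge) at height 205 mm. Door axes: x through the door to the inside, y along the door towards the hinge, z up; like the cabinet's when shut. In them the handle point is (-54, -175, 0) mm from here. The panel is 14 mm thick and 212 mm wide, top edge at height 218 mm.
- tray (a point): Middle of the floor of the white tray on the door's inner side, at height 125 mm, 29 mm from the inner face, 97.5 mm from the hinge line. Axes: x away from the inner face, y along the door towards the hinge, z up. Inside 58 mm (x, door to lip) by 97 mm (y), lip 20 mm high. Open above when the door is open; inside the cabinet when it is shut.
- buffer: Rubber buffer on the door's inner face near the free edge, height 150 mm (origin: on the hinge line at table level, door axes). Felt at the handle when shutting: first about 3 N while the catch plate slides back, then 8 to 12 N, then it turns into a pull as the roller snaps over and draws the door home, buffer on a hard stop, held there by the catch alone with 8 to 13 N.
- jar: The glass jar with the RED lid, 40 mm diameter, 62 mm high, about 0.12 kg, standing on the table. Origin at the centre of its underside, z up.
- blue_jar: A like jar with a BLUE lid, 40 mm diameter, 62 mm high; bystander, leave it. Origin at the centre of its underside.
- tape: Cream tape roll lying flat, 80 mm outside diameter, 24 mm high; bystander, leave it. Origin at the centre of its underside.
- hook_box: Small cardboard box of hooks, 55 x 40 x 35 mm; bystander, leave it. Origin at the centre of its underside.
Things that resemble listed ones, but are neither listed nor needed, are in the scene too. What is shaped like the jar but turquoise is not meant.

How it is judged (in metres and radians):
On the way, in this order (a step that is already met when the one before it is completed fails the run):
1. the door has been pulled open through its catch, at least 0.7 rad (value of joint door above 0.7 rad), for 0.2 s.
2. the red-lidded jar stands upright in the open door's tray, let go (x of jar in the frame of tray between -0.014 and 0.014 m and y of jar in the frame of tray between -0.036 and 0.036 m and z of jar in the frame of tray between -0.005 and 0.006 m and angle between jar's own z axis and vertical below 0.15 rad and value of joint door above 0.5 rad and contact force between the fingers and jar below 0.1 N), for 0.2 s.
At the end, for the whole second after the job is handed in: The door is home: angle below 0.01 rad, at rest, its rubber buffer held on the stop by the catch with more than 1.5 N; the red-lidded jar stands upright (within 0.15 rad) and at rest on the tray's floor, its centre within 14 mm (across) and 36 mm (along) of the tray's middle (value of joint door below 0.01 rad and velocity of joint door between -0.05 and 0.05 rad/s and contact force between buffer and anything else above 1.5 N and linear speed of jar below 0.03 m/s and x of jar in the frame of tray between -0.014 and 0.014 m and y of jar in the frame of tray between -0.036 and 0.036 m and z of jar in the frame of tray between -0.005 and 0.006 m and angle between jar's own z axis and vertical below 0.15 rad); the robot touches nothing.
It fails at once if the door is slammed or leaned on: its rubber buffer is pressed on the stop with more than 25 N (contact force between buffer and anything else above 25 N).
It fails at once if the blue-lidded jar is moved by more than 30 mm (distance of blue_jar from where it was at the start of the episode above 0.03 m).
It fails at once if the tape roll is moved by more than 30 mm (distance of tape from where it was at the start of the episode above 0.03 m).
It fails at once if the hook box is moved by more than 30 mm (distance of hook_box from where it was at the start of the episode above 0.03 m).
It also fails if it takes over 72 s, if anything falls off the work surface, if the arm or the gripper's body presses on something with over 40 N, if the wrist force passes 120 N, or if a joint passes its speed limit or range.

## Robot

A 7-joint arm with a two-finger parallel gripper is mounted at the origin on the work surface. World frame = base frame: x ahead of the robot, y to its left, z up, the work surface at z = 0. Lengths are in m, angles in degrees, forces in N, time in s.
With the tool pointing down it reaches from about 0.4 to 0.925 m from the base axis. Payload 4.1 kg.
Tool frame: the origin (TCP) lies at the very end of the fingers, on their centre line; the grasp point (between the pads) lies arm.grip_point_offset behind it (arm.grip_point_offset is the distance from the TCP to the grasp point, in m); z points along the fingers, y is the line along which they close (so a half turn about z gives the same grasp; the last joint's range is limited). The gripper opens to 85 mm and grips with 20 to 120 N. Pads are 22 mm wide; open, the fingers measure 114 mm over their backs; the gripper's body (76 mm by 85 mm) begins 54 mm behind the grasp point. The pads swing forward as they close: fully open they stand 13 mm farther back than shut.
Start: joints at [-71.562, 22.827, 2.584, 88.041, -1.071, 69.15, -2.905], TCP at [0.266, 0.593, 0.231] pointing down, gripper open.
Joint ranges: [-161.44, 161.44], [-28.35, 127.94], [-78.24, 83.42], [0, 140.83], [-78.03, 258.03], [13.02, 114.36], [-168.23, 168.23]. Speed limits (degrees/s): [147.25, 147.25, 180, 180, 180, 180, 180].

## Interface

Orientations are given as [roll, pitch, yaw] about the fixed x, y, z axes, in that order (R = Rz(yaw) Ry(pitch) Rx(roll)).
In Python, from station import arm gives the robot as it stands. The module is installed in compiled form; this text tells all that it offers.
- The arm moves only by the shell command python3 -m handwheel 'ROWS' [FORCE]. ROWS is JSON, a list of rows, each a list of 3 entries, a list of its own where there are three numbers: the shift along the tool's x, y, z scaled (see below), then the turn, a rotation vector about the tool's x, y, z scaled (see below), then the opening, from 0 (shut) to 1 (fully open). In form: [[[x, y, z], [ax, ay, az], fingers], ...]. A call has 1 to 12 rows; each row shifts and turns the commanded pose from where the row before left it, along the tool's axes as they then stand; what a row does not reach is not made up. The controller multiplies each number of a shift by 0.05 m and each number of a turn by 10 degrees. A row lasts 1/8 s, in which the tool goes at most 62.5 mm and 10.7 degrees, less where a joint would pass 70% of its speed; a pose out of reach is approached as far as the arm can. A call with a number of a shift or a turn outside -1 to 1 is refused whole. A call with a gripper value outside its range is refused whole. The fingers move at their own pace and stop on an object; FORCE is the grip in N (left out, the last holds). Time passes only in rows, so rows that do not move let the fingers close. It gives the time, the measured TCP pose, the force, the opening and the grip force at its end, in the units of the state.
- arm.read_state(): the state, without advancing time (a new reading comes with each control period).
- arm.camera(name): name is "scene" or "top" or "wrist"; returns the picture (420x560x3 uint8, blue, green, red); there is no depth.
- arm.get_calibration(name): a dict with "fx", "fy", "cx", "cy" (pixels), "rvec" (rotation vector, rad) and "tvec" (3), from world to camera coordinates, as OpenCV has them. Camera axes: x right, y down, z forward; pixel columns grow to the right and rows downward; lengths in m; the calibration is good to about 2 mm. A picture is of the moment at which its call begins: read the wrist's pose just before it. get_calibration takes no time and is no camera call; for the wrist camera it gives the pose at the moment of the call.
- arm.finish_job(): hands the job in; it is judged then, once.
The state is a dict: "time_s": time; "joint_pos": joint angles; "joint_vel": joint speeds; "joint_torque": joint torques, N m; "tcp_pos": TCP position; "eef_rot": TCP orientation; "force": force on the tool from outside, world axes, zero at the start; "ft_torque": the same for the moment, N m; "gripper_width": finger opening in m; "grasp_force": force on a finger pad.
Only numpy, scipy, OpenCV 4.12 (cv2) and the standard library are available. Lean on these libraries where they do the work, as an engineer would, in place of code of your own. Each camera call takes 0.05 s, during which the arm holds its last target. There are 200 camera calls.

## Working session

There is one attempt and no reset: what is moved stays moved. The work goes in short steps, Python scripts to look and compute and a shell command to move; the robot and the scene stay as the last step left them, time stands still between calls to the robot, and variables do not carry over. Pictures are saved under pics/ and viewed, at most 10 in all, crops included, and the job is handed in when it is done.

```bash
mkdir -p pics; ls
python3 - <<'E'
from station import arm
import cv2
for n in("scene","top"):
    cv2.imwrite(f"pics/{n}0.png",arm.camera(n)); print(n,arm.get_calibration(n))
print(arm.read_state(),arm.grip_point_offset)
E
```

```text
pics
scene {'fx': 451.5437913609907, 'fy': 451.5437913609907, 'cx': 273.1963524681221, 'cy': 207.48675641339742, 'rvec': array([ 1.42977341,  2.60612559, -0.40787364]), 'tvec': array([ 0.32412349, -0.39383598,  1.24031686])}
top {'fx': 513.7410367001638, 'fy': 513.7410367001638, 'cx': 277.2220075772769, 'cy': 211.0553570469142, 'rvec': array([ 2.15167957, -2.14001869,  0.16395894]), 'tvec': array([-0.01888711,  0.57797474,  1.00397481])}
{'time_s': 0.1, 'joint_pos': array([-71.56187942,  22.86917912,   2.58027058,  88.10719092,
        -1.07261238,  69.150276  ,  -2.90411448]), 'joint_vel': array([ 0.03162677, -0.03267609, -0.03131532, -0.13875587,  0.03376082,
       -0.01948103,  0.07267841]), 'joint_torque': array([ 3.96517804e-03, -4.76257110e+01,  1.37052432e+00, -2.54949671e+01,
        1.19919670e-02,  5.01407543e-03, -4.76398014e-06]), 'tcp_pos': array([0.2652587 , 0.59278357, 0.23034858]), 'eef_rot': array([-1.79897689e+02,  5.98711228e-03,  1.55896486e+02]), 'force': array([ 0.39852834,  0.10825074, -0.17285084]), 'ft_torque': array([-0.00581275,  0.01656447, -0.0600567 ]), 'grasp_force': 0.0, 'gripper_width': 0.08539442972646782} 0.0187
```

View pics/scene0.png

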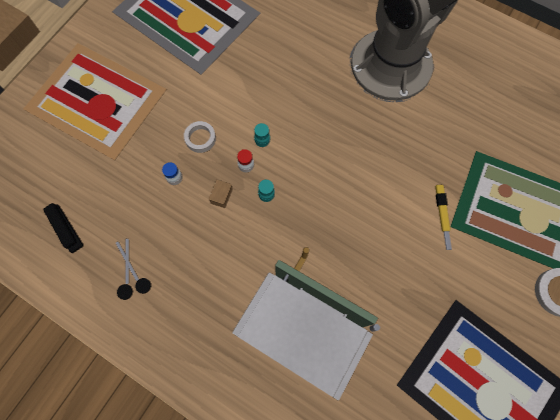

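View pics/top0.png

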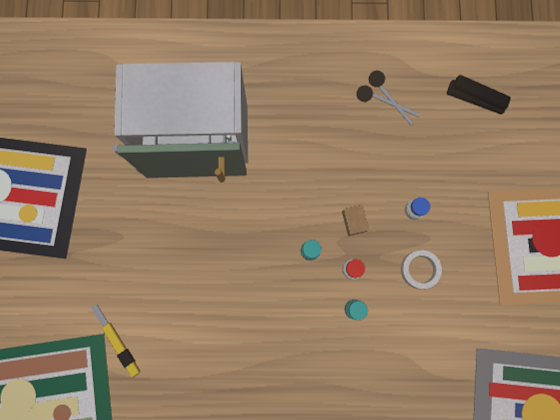

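The red-lidded jar is at top (355,268) and scene (245,157). Things it could be mistaken for: the turquoise jars at top (312,249) and (358,309), the blue jar at (420,207), and red printed discs at top (548,238) and scene (103,105). I choose the red lid with the glass body. The cabinet handle is at top (220,170) and scene (305,252). Next, a close crop to check.

```bash
cat > h.py <<'E'
import numpy as np, cv2
from station import arm
def ray(n,uv,cal=None):
    c=cal or arm.get_calibration(n)
    R=cv2.Rodrigues(np.array(c["rvec"]))[0]; t=np.array(c["tvec"])
    d=R.T@np.array([(uv[0]-c["cx"])/c["fx"],(uv[1]-c["cy"])/c["fy"],1.])
    return -R.T@t,d
def onz(n,uv,z,cal=None):
    o,d=ray(n,uv,cal); return o+d*(z-o[2])/d[2]
def two(u1,u2,n1="scene",n2="top"):
    (a,d),(b,e)=ray(n1,u1),ray(n2,u2)
    s=np.linalg.lstsq(np.c_[d,-e],b-a,rcond=None)[0]
    p,q=a+s[0]*d,b+s[1]*e
    return (p+q)/2,np.linalg.norm(p-q)
E
python3 - <<'E'
from h import *
im={n:cv2.imread(f"pics/{n}0.png") for n in("scene","top")}
def cent(n,lo,hi,near,r=25):
    h=cv2.cvtColor(im[n],cv2.COLOR_BGR2HSV); m=cv2.inRange(h,lo,hi)
    if lo[0]==0: m|=cv2.inRange(h,(172,lo[1],lo[2]),(179,255,255))
    k=np.zeros_like(m); cv2.circle(k,near,r,255,-1); M=cv2.moments(m&k,True)
    return M["m10"]/M["m00"],M["m01"]/M["m00"],M["m00"]
for nm,lo,hi,s,t in(("red",(0,150,80),(8,255,255),(245,157),(355,268)),("blue",(110,150,80),(130,255,255),(171,171),(420,207)),("teal1",(82,120,60),(98,255,255),(266,188),(312,249)),("teal2",(82,120,60),(98,255,255),(262,133),(358,309))):
    a=cent("scene",lo,hi,s,14);b=cent("top",lo,hi,t,14);print(nm,a,b,two(a[:2],b[:2]),onz("top",b[:2],.06))
print("tape",onz("top",(422,269),.024),"box",onz("top",(356,219),.035))
c=lambda n,x,y,w,h,s:cv2.resize(im[n][y:y+h,x:x+w],None,fx=s,fy=s,interpolation=cv2.INTER_CUBIC)
a=c("top",105,55,150,130,2.6); b=c("scene",228,240,156,130,2.6); d=c("top",290,190,150,130,2)
W=np.zeros((600,800,3),np.uint8); W[:a.shape[0],:a.shape[1]]=a; W[:b.shape[0],394:394+b.shape[1]]=b[:,:406]; W[340:600,:300]=d
cv2.imwrite("pics/crop.png",W)
E
```

```text
red (244.31460674157304, 156.30337078651687, 178.0) (355.27027027027026, 268.03861003861005, 259.0) (array([ 0.46313075, -0.17174317,  0.05259005]), np.float64(0.0006508617444581632)) [ 0.46271974 -0.17028694  0.06      ]
blue (169.5, 169.37654320987653, 162.0) (420.55760368663596, 205.80184331797236, 217.0) (array([ 0.58905656, -0.30589062,  0.05282014]), np.float64(0.00010576863185831543)) [ 0.58787206 -0.30378423  0.06      ]
teal1 (265.85130111524165, 190.10408921933086, 269.0) (311.2734693877551, 248.69387755102042, 245.0) (array([ 0.50248653, -0.08523692,  0.03070499]), np.float64(0.0009385934430411459)) [ 0.50042996 -0.08362173  0.06      ]
teal2 (261.6691729323308, 134.52631578947367, 266.0) (357.9595141700405, 309.85425101214577, 247.0) (array([ 0.37961506, -0.17862612,  0.02291   ]), np.float64(0.0029445004004284236)) [ 0.38163653 -0.17412264  0.06      ]
tape [ 0.46289455 -0.31229532  0.024     ] box [ 0.56373854 -0.17740444  0.035     ]
```

View pics/crop.png

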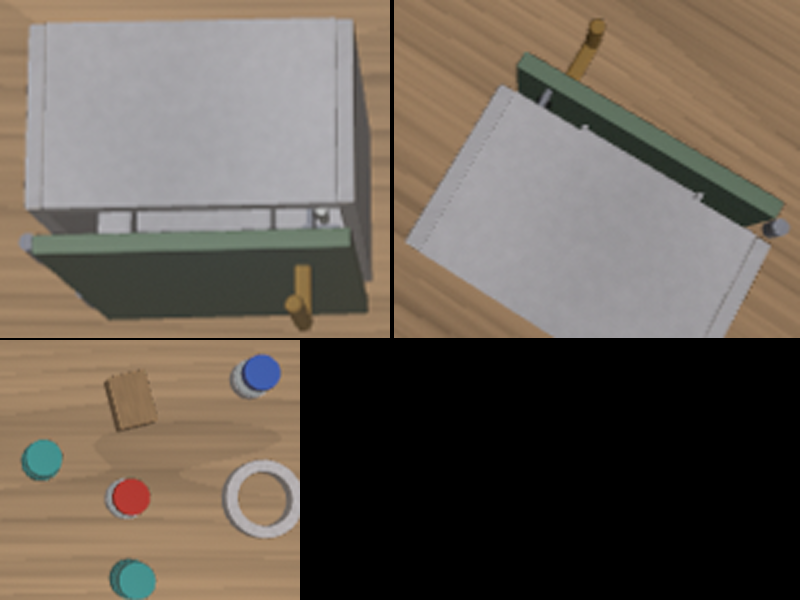

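The crop confirms the jar: red lid on glass at top (355,268). It also shows the door's top edge and the handle post end in both views.

Run:
```python
from h import *
np.set_printoptions(precision=4,suppress=True)
T=lambda x,y:(105+x/2.6,55+y/2.6); S=lambda x,y:(228+(x-394)/2.6,240+y/2.6)
print("post",onz("top",T(294,303),.232),onz("scene",S(597,24),.232),two(S(597,24),T(294,303)))
P=lambda n,l,z:[onz(n,p,z) for p in l]
def line(nm,p):
    d=p[1]-p[0]; print(nm,*p,"len",np.linalg.norm(d),"yaw",np.arctan(-d[0]/d[1]))
line("door top inner T",P("top",[T(34,238),T(350,231)],.218))
line("door top outer T",P("top",[T(32,252),T(350,246)],.218))
line("door outer S",P("scene",[S(518,67),S(778,212)],.218)) 
line("door outer S2",P("scene",[S(530,54),S(783,203)],.218)) 
line("cab front T",P("top",[T(27,209),T(353,203)],.22))
line("cab back T",P("top",[T(30,26),T(353,19)],.22))
line("cab front S",P("scene",[S(502,87),S(770,244)],.22))
```

```text
post [0.6165 0.0849 0.232 ] [0.6194 0.0861 0.232 ] (array([0.618 , 0.0857, 0.2254]), np.float64(0.00010903741713854133))
door top inner T [0.6628 0.2598 0.218 ] [0.6689 0.0504 0.218 ] len 0.20948948598960143 yaw 0.029171344591189485
door top outer T [0.6532 0.2606 0.218 ] [0.6586 0.0502 0.218 ] len 0.2104691631602764 yaw 0.025700394309659702
door outer S [0.6744 0.0534 0.218 ] [0.663  0.2619 0.218 ] len 0.20878925863490863 yaw 0.05490833509512182
door outer S2 [0.6617 0.0557 0.218 ] [0.6557 0.2619 0.218 ] len 0.20631210942324468 yaw 0.028915353454785547
cab front T [0.682  0.2648 0.22  ] [0.6875 0.0486 0.22  ] len 0.21632251094501553 yaw 0.02545959782056197
cab back T [0.8103 0.2694 0.22  ] [0.8168 0.0506 0.22  ] len 0.2189356258965201 yaw 0.029951966536097274
cab front S [0.6932 0.0517 0.22  ] [0.6852 0.2673 0.22  ] len 0.21574558584626544 yaw 0.0370602713124572
```

```bash
cat >> h.py <<'E'
from scipy.spatial.transform import Rotation as Ro
HINGE=np.array([.6667,.262]); YAW=.03
def door(th,p):   # door-frame xy -> world at door angle th
    a=YAW-th; c,s=np.cos(a),np.sin(a); return HINGE+np.array([c*p[0]-s*p[1],s*p[0]+c*p[1]])
def plan(x,y,z,yaw=None,st=None):
    s=st or arm.read_state(); R=Ro.from_euler("xyz",s["eef_rot"],degrees=True)
    d=R.inv().apply(np.array([x,y,z])-s["tcp_pos"])/.05
    t=(Ro.from_euler("xyz",[180,0,s["eef_rot"][2] if yaw is None else yaw],degrees=True))
    tv=(R.inv()*t).as_rotvec(degrees=True)/10
    print("shift",d.round(2),"then turn",tv.round(2))
E
python3 -m handwheel '[[[0,0,-0.5],[0,0,0],0.6],[[-0.88,-0.53,-0.1],[0,0,0],0.6],[[-0.88,-0.53,-0.1],[0,0,0],0.6],[[-0.88,-0.53,-0.1],[0,0,0],0.6],[[-0.88,-0.53,-0.1],[0,0,0],0.6],[[-0.88,-0.53,-0.1],[0,0,0],0.6],[[-0.88,-0.53,-0.1],[0,0,0],0.6],[[-0.88,-0.53,-0.1],[0,0,0],0.6],[[0,0,0],[0,0,-0.9],0.6],[[0,0,0],[0,0,-0.9],0.6],[[0,0,0],[0,0,-0.8],0.6],[[0,0,0],[0,0,0],0.6]]' 40
python3 -c "
from h import *
print(arm.read_state()['joint_pos'])
plan(.618,.0855,.29,181.7)"
```

```text
time_s: 1.6
tcp_pos: [0.4707, 0.298, 0.2909]
eef_rot: [-180.0, -0.0, -178.2]
force: [-0.2, 0.2, 0.1]
gripper_width: 0.0513
grasp_force: 0.0
[-45.35897732  11.09094349  10.12006845  96.38779779  -2.03220594
  72.74498287  56.97451904]
shift [-2.81 -4.34  0.02] then turn [-0.   -0.    0.01]
```

```bash
python3 -m handwheel '[[[-0.56,-0.87,0],[0,0,0],0.6],[[-0.56,-0.87,0],[0,0,0],0.6],[[-0.56,-0.87,0],[0,0,0],0.6],[[-0.56,-0.87,0],[0,0,0],0.6],[[-0.56,-0.87,0],[0,0,0],0.6],[[0,0,0],[0,0,0],0.6],[[0,0,0],[0,0,0],0.6]]' 40
python3 -c "
from h import *
plan(.618,.0855,.29,181.7)
cal=arm.get_calibration('wrist');im=arm.camera('wrist');cv2.imwrite('pics/w1.png',im)
R=cv2.Rodrigues(cal['rvec'])[0]
print(-R.T@cal['tvec'])
for p in [(.618,.0855,.232),(.618,.0855,.205)]:
  print(cv2.projectPoints(np.array([p]),np.array(cal['rvec']),np.array(cal['tvec']),np.array([[cal['fx'],0,cal['cx']],[0,cal['fy'],cal['cy']],[0,0,1.]]),None)[0])
"
```

```text
time_s: 2.48
tcp_pos: [0.6177, 0.086, 0.2909]
eef_rot: [180.0, -0.1, -178.2]
force: [-0.0, 0.9, -0.4]
gripper_width: 0.051
grasp_force: 0.0
shift [-0.01 -0.01  0.02] then turn [ 0.   -0.01  0.01]
[0.55188665 0.08364413 0.43483044]
[[[274.63896126 222.6321874 ]]]
[[[274.66599676 210.76646005]]]
```

View pics/w1.png

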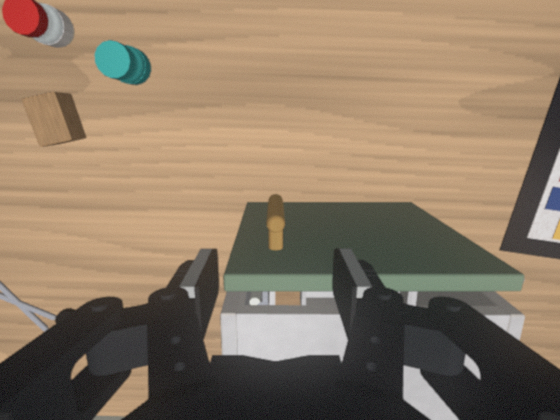

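The wrist view shows the post's upper end at (276,224), against a projected (275,223). The pose is confirmed to about 1 mm, so I'll descend and pinch.

```bash
python3 -m handwheel '[[[0,0,0.7],[0,0,0],0.6],[[0,0,0.7],[0,0,0],0.6],[[0,0,0.66],[0,0,0],0.6],[[0,0,0],[0,0,0],0],[[0,0,0],[0,0,0],0],[[0,0,0],[0,0,0],0],[[0,0,0],[0,0,0],0],[[0,0,0],[0,0,0],0]]' 50
python3 -c "
from h import *
for th in (0,.1,.2,.4,.6,.8,1,1.2,1.3): print(th,door(th,(-.054,-.175)).round(4),door(th,(.029,-.0975)).round(4))"
```

```text
time_s: 3.52
tcp_pos: [0.6189, 0.0861, 0.1901]
eef_rot: [179.9, 0.2, -178.1]
force: [-0.8, 1.6, 7.0]
gripper_width: 0.0105
grasp_force: 49.3
0 [0.618  0.0855] [0.6986 0.1654]
0.1 [0.6006 0.0912] [0.6888 0.1627]
0.2 [0.5839 0.0987] [0.6788 0.161 ]
0.4 [0.5531 0.1184] [0.6585 0.1606]
0.6 [0.5268 0.1438] [0.6385 0.1643]
0.8 [0.5061 0.174 ] [0.6196 0.1718]
1 [0.4918 0.2076] [0.6027 0.183 ]
1.2 [0.4845 0.2434] [0.5882 0.1973]
1.3 [0.4836 0.2617] [0.5822 0.2054]
```

```bash
python3 -m handwheel '[[[0.17,0.05,0],[0,0,0],0],[[0.17,0.07,0],[0,0,0],0],[[0.33,0.16,0],[0,0,0],0],[[0.3,0.2,0],[0,0,0],0]]'
python3 -m handwheel '[[[0.3,0.21,0],[0,0,0],0],[[0.26,0.25,0],[0,0,0],0],[[0.25,0.28,0],[0,0,0],0],[[0.2,0.3,0],[0,0,0],0],[[0.19,0.32,0],[0,0,0],0],[[0,0,0],[0,0,0],0]]'
python3 -c "
from h import *
print(door(.8,(-.054,-.175)).round(4))"
```

```text
time_s: 4.03
tcp_pos: [0.5696, 0.1075, 0.19]
eef_rot: [-180.0, 0.2, -178.2]
force: [3.8, -0.1, 5.8]
gripper_width: 0.0104
grasp_force: 49.9
time_s: 4.78
tcp_pos: [0.5044, 0.1738, 0.1899]
eef_rot: [-180.0, -0.1, -178.0]
force: [-3.8, -3.5, 11.9]
gripper_width: 0.0106
grasp_force: 50.6
[0.5061 0.174 ]
```

```bash
python3 -m handwheel '[[[0.13,0.34,0],[0,0,0],0],[[0.13,0.34,0],[0,0,0],0],[[0.07,0.36,0],[0,0,0],0],[[0.05,0.36,0],[0,0,0],0],[[0,0,0],[0,0,0],0],[[0,0,0],[0,0,0],0.28],[[0,0,0],[0,0,0],0.28],[[0,0,0],[0,0,0],0.28],[[0,0,-0.8],[0,0,0],0.28],[[0,0,-0.8],[0,0,0],0.28],[[0,0,-0.6],[0,0,0],0.28]]'
python3 -c "
from h import *
plan(.4635,-.172,.20,180)
cv2.imwrite('pics/t2.png',arm.camera('top'))
c=[cv2.imread('pics/t2.png')];cv2.imwrite('pics/t2c.png',cv2.resize(c[0][60:330,90:450],None,fx=2,fy=2))"
```

```text
time_s: 6.15
tcp_pos: [0.4855, 0.243, 0.2998]
eef_rot: [180.0, 0.1, -178.1]
force: [0.1, 0.1, -0.2]
gripper_width: 0.0238
grasp_force: 0.0
shift [ 0.71 -8.28  1.99] then turn [0.   0.01 0.19]
```

View pics/t2c.png

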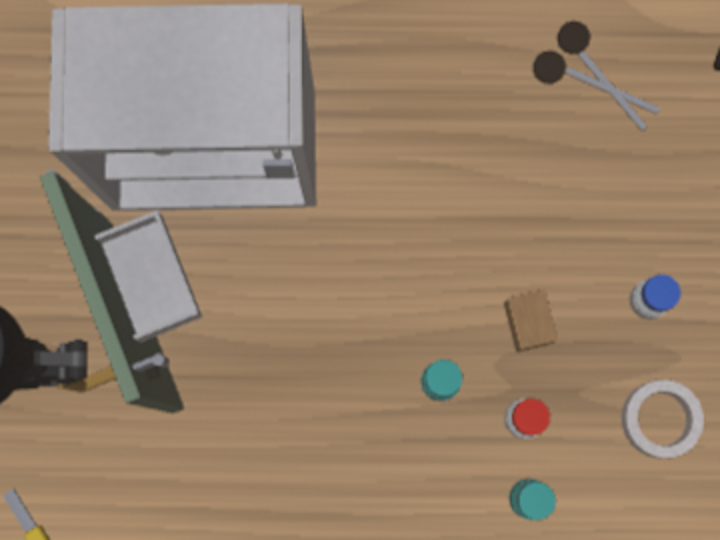

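```bash
python3 -m handwheel '[[[0.08,-0.92,0],[0,0,0],0.28],[[0.08,-0.92,0],[0,0,0],0.68],[[0.08,-0.92,0],[0,0,0],0.68],[[0.08,-0.92,0],[0,0,0],0.68],[[0.08,-0.92,0],[0,0,0],0.68],[[0.08,-0.92,0.4],[0,0,0],0.68],[[0.08,-0.92,0.7],[0,0,0],0.68],[[0.08,-0.92,0.8],[0,0,0],0.68],[[0.07,-0.9,0.8],[0,0,0],0.68],[[0,0,0],[0,0,0.19],0.68],[[0,0,0],[0,0,0],0.68]]' 30
python3 - <<'E'
from h import *
plan(.4628,-.171,.028,180)
c=arm.get_calibration('wrist');im=arm.camera('wrist');cv2.imwrite('pics/w2.png',im)
h=cv2.cvtColor(im,cv2.COLOR_BGR2HSV);m=cv2.inRange(h,(0,150,80),(8,255,255))|cv2.inRange(h,(172,150,80),(179,255,255))
n,l,s,ce=cv2.connectedComponentsWithStats(m)
for i in range(1,n):
    if s[i,4]>200: print(s[i],ce[i],onz('wrist',ce[i],.057,c))
T=lambda x,y:(90+x/2,60+y/2)
a,b=onz('top',T(43,175),.218),onz('top',T(135,402),.218);d=a-b
print(a,b,"door yaw",np.arctan2(-d[0],d[1]),"theta",.03-np.arctan2(-d[0],d[1]))
print("tray rim mean",np.mean([onz('top',T(*p),.145) for p in((97,237),(155,213),(200,317),(138,340))],0))
E
```

```text
time_s: 7.58
tcp_pos: [0.4635, -0.1703, 0.1632]
eef_rot: [180.0, -0.0, 180.0]
force: [-0.4, 0.6, 1.0]
gripper_width: 0.0577
grasp_force: 0.0
shift [ 0.01 -0.01  2.7 ] then turn [ 0. -0. -0.]
[ 252  181   47   49 1747] [275.0234688  205.40011448] [ 0.46548667 -0.17064993  0.057     ]
[0.66097521 0.27103811 0.218     ] [0.46647355 0.18410773 0.218     ] door yaw -1.1504908366859234 theta 1.1804908366859235
tray rim mean [0.58560372 0.19392513 0.145     ]
```

View pics/w2.png

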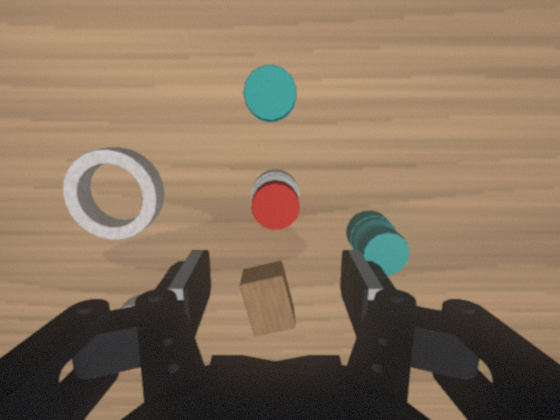

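The red lid at (275,205) sits between the fingers, with neighbours clear. Descending to grasp it and lift.

```bash
python3 -m handwheel '[[[0,0,0.9],[0,0,0],0.68],[[0,0,0.9],[0,0,0],0.68],[[0,0,0.6],[0,0,0],0.68],[[0,0,0.3],[0,0,0],0.68],[[0,0,0],[0,0,0],0.68],[[0,0,0],[0,0,0],0],[[0,0,0],[0,0,0],0],[[0,0,0],[0,0,0],0],[[0,0,0],[0,0,0],0],[[0,0,0],[0,0,0],0]]' 30
python3 -m handwheel '[[[0,0,-0.5],[0,0,0],0],[[0,0,-0.9],[0,0,0],0],[[0,0,-0.9],[0,0,0],0],[[0,0,-0.9],[0,0,0],0],[[0,0,-0.9],[0,0,0],0],[[0,0,-0.9],[0,0,0],0],[[0,0,0],[0,0,0],0]]'
python3 - <<'E'
from h import *
plan(*door(1.19,(.029,-.0975)),.27); print(door(1.19,(.029,-.0975)))
E
```

```text
time_s: 8.88
tcp_pos: [0.4648, -0.1708, 0.0299]
eef_rot: [180.0, 0.2, 180.0]
force: [-1.9, 1.0, 6.9]
gripper_width: 0.0364
grasp_force: 30.1
time_s: 9.75
tcp_pos: [0.4655, -0.1718, 0.2824]
eef_rot: [-180.0, 0.5, 180.0]
force: [-0.3, 0.8, -1.1]
gripper_width: 0.0363
grasp_force: 30.5
shift [-2.46  7.37  0.27] then turn [-0.    0.05 -0.  ]
[0.58889254 0.19647711]
```

```bash
python3 -m handwheel '[[[-0.27,0.81,0],[0,0,0],0],[[-0.27,0.81,0],[0,0,0],0],[[-0.27,0.81,0],[0,0,0],0],[[-0.27,0.82,0],[0,0,0],0],[[-0.27,0.82,0],[0,0,0],0],[[-0.27,0.82,0],[0,0,0],0],[[-0.27,0.82,0],[0,0,0],0],[[-0.27,0.82,0],[0,0,0],0],[[-0.27,0.82,0],[0,0,0],0],[[0,0,0],[0,0,0],0]]'
python3 -m handwheel '[[[0,0,0],[0,0,0.95],0],[[0,0,0],[0,0,0.95],0],[[0,0,0],[0,0,0.95],0],[[0,0,0],[0,0,0.95],0],[[0,0,0],[0,0,0.95],0],[[0,0,0],[0,0,0.95],0],[[0,0,0],[0,0,0.92],0],[[0,0,0],[0,0,0],0],[[0,0,0],[0,0,0],0]]'
python3 - <<'E'
from h import *
plan(.587,.1955,.157,113.8); print(arm.read_state()["joint_pos"].round(0))
c=arm.get_calibration('wrist');w=arm.camera('wrist');t=arm.camera('top')
cv2.imwrite('pics/wt3.png',np.hstack([cv2.resize(w,(400,300)),cv2.resize(t[70:280,80:360],(400,300))]))
E
```

```text
time_s: 11.0
tcp_pos: [0.5839, 0.2016, 0.2761]
eef_rot: [180.0, -0.2, -179.6]
force: [-0.8, -0.4, -0.4]
gripper_width: 0.0364
grasp_force: 30.5
time_s: 12.12
tcp_pos: [0.5846, 0.196, 0.2779]
eef_rot: [-180.0, 0.0, 113.9]
force: [-0.1, -0.2, -1.0]
gripper_width: 0.0362
grasp_force: 30.5
shift [-0.03  0.04  2.42] then turn [-0.    0.    0.01]
[-48.  20.  34.  90. -11.  73.  11.]
```

View pics/wt3.png

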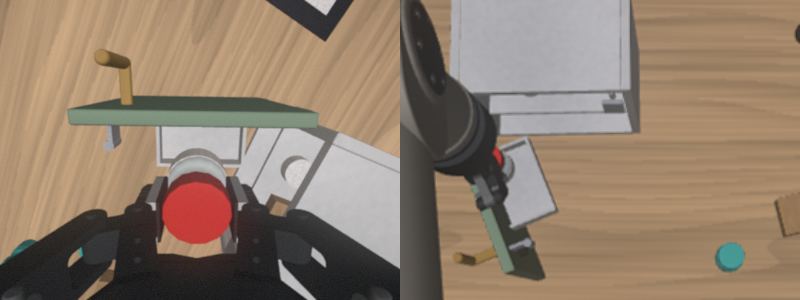

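Run:
```python
from h import *
s=arm.read_state(); c=arm.get_calibration('wrist')
y=np.radians(s["eef_rot"][2]-180); A=np.array([[np.cos(y),np.sin(y)],[-np.sin(y),np.cos(y)]])
f=lambda p,z:(A@(onz('wrist',(p[0]*1.4,p[1]*1.4),z,c)[:2]-s["tcp_pos"][:2])).round(4)
print("lip corners, door axes rel. TCP",f((158,165),.145),f((243,164),.145))
print("door top",f((69,123),.218),f((318,126),.218),f((69,110),.218),f((318,113),.218))
plan(.586,.1957,.157)
```

```text
lip corners, door axes rel. TCP [ 0.0317 -0.046 ] [0.0305 0.0569]
door top [-0.032  -0.1078] [-0.0291  0.1045] [-0.043  -0.1063] [-0.0402  0.103 ]
shift [-0.02  0.02  2.42] then turn [-0. -0.  0.]
```

Tray lip and door edge confirm the across alignment. I'll shift 5 mm towards the hinge and lower.

```bash
python3 -m handwheel '[[[0,0.1,0.5],[0,0,0],0],[[0,0,0.6],[0,0,0],0],[[0,0,0.6],[0,0,0],0],[[0,0,0.4],[0,0,0],0],[[0,0,0.2],[0,0,0],0],[[0,0,0.1],[0,0,0],0],[[0,0,0],[0,0,0],0],[[0,0,0],[0,0,0],0]]'
python3 -c "
from h import *
plan(.586,.1957,.1555)"
```

```text
time_s: 13.22
tcp_pos: [0.5901, 0.1989, 0.1592]
eef_rot: [179.9, -0.0, 113.8]
force: [-0.1, -1.1, -1.0]
gripper_width: 0.0364
grasp_force: 30.5
shift [-0.03 -0.1   0.07] then turn [ 0.01 -0.   -0.  ]
```

```bash
python3 -m handwheel '[[[0,0,0.04],[0,0,0],0],[[0,0,0.03],[0,0,0],0],[[0,0,0],[0,0,0],0],[[0,0,0],[0,0,0],0]]'
```

```text
time_s: 13.72
tcp_pos: [0.5897, 0.1988, 0.1551]
eef_rot: [180.0, -0.0, 113.8]
force: [-0.1, 0.2, 0.9]
gripper_width: 0.036
grasp_force: 30.8
```

```bash
python3 -m handwheel '[[[0,0,0],[0,0,0],0.55],[[0,0,0],[0,0,0],0.6],[[0,0,0],[0,0,0],0.6],[[0,0,0],[0,0,0],0.6],[[0,0,-0.3],[0,0,0],0.6],[[0,0,-0.7],[0,0,0],0.6],[[0,0,-0.9],[0,0,0],0.6],[[0,0,-0.9],[0,0,0],0.6],[[0,0,0],[0,0,0],0.6]]'
python3 - <<'E'
from h import *
cv2.imwrite('pics/w4.png',arm.camera('wrist'))
s=arm.read_state(); c=arm.get_calibration('wrist')
im=cv2.imread('pics/w4.png');h=cv2.cvtColor(im,cv2.COLOR_BGR2HSV);m=cv2.inRange(h,(0,150,60),(8,255,255))|cv2.inRange(h,(172,150,60),(179,255,255))
n,l,st,ce=cv2.connectedComponentsWithStats(m)
for i in range(1,n):
    if st[i,4]>300: print(st[i],onz('wrist',ce[i],.125+.057,c))
y=np.radians(113.8-180);print("tool-away",plan(*door(1.19,(-.054,-.175)),.29,180))
E
```

```text
time_s: 14.85
tcp_pos: [0.5921, 0.1988, 0.3005]
eef_rot: [179.4, 0.0, 113.8]
force: [0.6, -0.5, 0.5]
gripper_width: 0.0509
grasp_force: 0.0
[ 249  176   44   45 1541] [0.58778423 0.19943544 0.182     ]
shift [ 1.64 -1.6   0.15] then turn [ 0.03  0.02 -6.62]
tool-away None
```

View pics/w4.png

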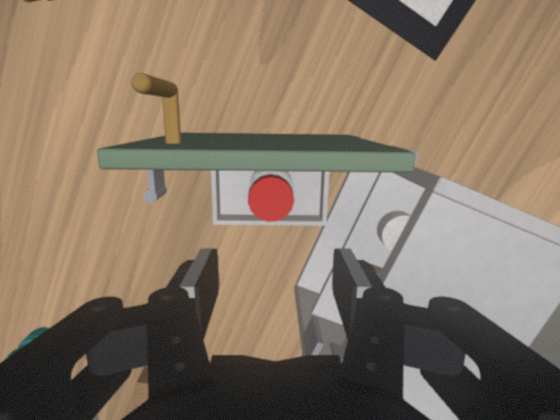

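The jar stands upright in the tray, its lid at (271,198) midway between the tray sides at 213 and 326. The post's top is at (141,82).

```bash
python3 -m handwheel '[[[0,0,0],[0,0,-0.95],0.6],[[0,0,0],[0,0,-0.95],0.6],[[0,0,0],[0,0,-0.95],0.6],[[0,0,0],[0,0,-0.95],0.6],[[0,0,0],[0,0,-0.95],0.35],[[0,0,0],[0,0,-0.95],0.35],[[0,0,0],[0,0,-0.92],0.35],[[0,0,0],[0,0,0],0.35]]'
python3 - <<'E'
from h import *
im=arm.camera('wrist'); s=arm.read_state()
t=arm.camera('top'); cv2.imwrite('pics/t5.png',t)
plan(*door(1.19,(-.054,-.175)),.29,180)
E
```

```text
time_s: 15.9
tcp_pos: [0.5889, 0.1985, 0.2939]
eef_rot: [-180.0, -0.1, 179.9]
force: [-1.1, 0.5, 0.8]
gripper_width: 0.0302
grasp_force: 0.0
shift [2.09 0.86 0.09] then turn [-0.   -0.01 -0.02]
```

```bash
python3 -m handwheel '[[[0.69,0.29,0],[0,0,0],0.35],[[0.69,0.29,0],[0,0,0],0.35],[[0.69,0.3,0],[0,0,0],0.35],[[0,0,0],[0,0,0],0.35],[[0,0,0],[0,0,0],0.35]]' 80
python3 - <<'E'
from h import *
c=arm.get_calibration('wrist'); im=arm.camera('wrist'); s=arm.read_state()
plan(.4855,.2427,.188,180)
h=cv2.cvtColor(im,cv2.COLOR_BGR2HSV); 
p=cv2.projectPoints(np.array([[.4855,.2427,.232]]),np.array(c['rvec']),np.array(c['tvec']),np.array([[c['fx'],0,c['cx']],[0,c['fy'],c['cy']],[0,0,1.]]),None)[0].ravel()
print(p); u,v=p.astype(int)
cr=im[v-60:v+60,u-80:u+80].copy(); cr=cv2.resize(cr,None,fx=4,fy=4); cv2.circle(cr,(320,240),4,(255,0,255),-1); cv2.imwrite('pics/w6.png',cr)
E
```

```text
time_s: 16.62
tcp_pos: [0.4865, 0.2423, 0.2949]
eef_rot: [-180.0, 0.0, 179.9]
force: [0.2, -0.2, 0.6]
gripper_width: 0.0297
grasp_force: 0.0
shift [0.03 0.02 2.14] then turn [-0.    0.   -0.01]
[276.25512924 218.49850565]
```

View pics/w6.png

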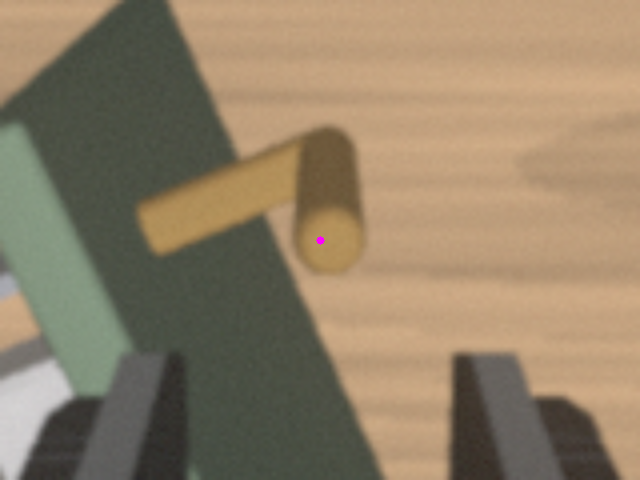

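The post end is within about 1 mm of the prediction. Descending and gripping.

```bash
python3 -m handwheel '[[[0,0,0.75],[0,0,0],0.35],[[0,0,0.75],[0,0,0],0.35],[[0,0,0.6],[0,0,0],0.35],[[0,0,0],[0,0,0],0.35],[[0,0,0],[0,0,0],0],[[0,0,0],[0,0,0],0],[[0,0,0],[0,0,0],0],[[0,0,0],[0,0,0],0]]' 80
python3 - <<'E'
from h import *
s=arm.read_state(); p=s["tcp_pos"][:2]
v=HINGE-p; print("r",np.hypot(*v))
th0=YAW-(np.arctan2(-v[1],-v[0])-np.arctan2(-.175,-.054)); print("theta",th0)
prev=door(th0,(-.054,-.175))
for th in np.r_[np.arange(1.1,.05,-.1),.06]:
    q=door(th,(-.054,-.175)); d=(q-prev)/.05; prev=q; print(round(th,2),q.round(4),"row x,y",(-d[0]).round(3),d[1].round(3))
E
```

```text
time_s: 17.68
tcp_pos: [0.4874, 0.243, 0.1912]
eef_rot: [179.9, 0.2, 180.0]
force: [2.6, -0.8, 3.6]
gripper_width: 0.0101
grasp_force: 78.2
r 0.1803210365099322
theta 1.1956593017623565
1.1 [0.4873 0.2253] row x,y -0.054 -0.346
1.0 [0.4918 0.2076] row x,y -0.091 -0.355
0.9 [0.4981 0.1904] row x,y -0.126 -0.344
0.8 [0.5061 0.174 ] row x,y -0.16 -0.329
0.7 [0.5157 0.1584] row x,y -0.192 -0.312
0.6 [0.5268 0.1438] row x,y -0.222 -0.291
0.5 [0.5393 0.1304] row x,y -0.25 -0.268
0.4 [0.5531 0.1184] row x,y -0.275 -0.241
0.3 [0.568  0.1077] row x,y -0.298 -0.213
0.2 [0.5839 0.0987] row x,y -0.318 -0.182
0.1 [0.6006 0.0912] row x,y -0.334 -0.149
0.06 [0.6075 0.0887] row x,y -0.138 -0.05
```

```bash
python3 -m handwheel '[[[0,-0.12,0],[0,0,0],0],[[-0.03,-0.2,0],[0,0,0],0],[[-0.04,-0.18,0],[0,0,0],0],[[-0.05,-0.18,0],[0,0,0],0],[[-0.06,-0.17,0],[0,0,0],0],[[-0.07,-0.17,0],[0,0,0],0],[[-0.08,-0.17,0],[0,0,0],0],[[-0.08,-0.16,0],[0,0,0],0],[[-0.09,-0.16,0],[0,0,0],0],[[-0.1,-0.15,0],[0,0,0],0]]'
python3 -m handwheel '[[[-0.11,-0.15,0],[0,0,0],0],[[-0.11,-0.14,0],[0,0,0],0],[[-0.12,-0.14,0],[0,0,0],0],[[-0.13,-0.13,0],[0,0,0],0],[[-0.13,-0.12,0],[0,0,0],0],[[-0.14,-0.12,0],[0,0,0],0],[[-0.15,-0.11,0],[0,0,0],0],[[-0.15,-0.1,0],[0,0,0],0],[[-0.1,-0.06,0],[0,0,0],0],[[0,0,0],[0,0,0],0],[[0,0,0],[0,0,0],0]]'
python3 - <<'E'
from h import *
plan(*door(.2,(-.054,-.175)),.19)
E
```

```text
time_s: 18.92
tcp_pos: [0.5171, 0.1599, 0.191]
eef_rot: [179.9, 0.1, 180.0]
force: [2.0, 2.1, 6.6]
gripper_width: 0.0097
grasp_force: 79.0
time_s: 20.3
tcp_pos: [0.5721, 0.1071, 0.1909]
eef_rot: [179.9, -0.1, -179.9]
force: [-2.0, 1.8, 10.0]
gripper_width: 0.01
grasp_force: 79.6
shift [-0.23 -0.17  0.02] then turn [ 0.01 -0.01 -0.  ]
```

```bash
python3 -m handwheel '[[[-0.12,-0.08,0],[0,0,0],0],[[-0.15,-0.09,0],[0,0,0],0],[[-0.15,-0.08,0],[0,0,0],0],[[-0.1,-0.04,0],[0,0,0],0],[[0,0,0],[0,0,0],0],[[0,0,0],[0,0,0],0]]'
python3 -m handwheel '[[[-0.08,-0.03,0],[0,0,0],0],[[-0.08,-0.03,0],[0,0,0],0],[[-0.04,-0.01,0],[0,0,0],0],[[0,0,0],[0,0,0],0]]'
```

```text
time_s: 21.05
tcp_pos: [0.5989, 0.0938, 0.1909]
eef_rot: [179.8, -0.0, -179.9]
force: [-0.2, 3.7, 8.0]
gripper_width: 0.0098
grasp_force: 79.4
time_s: 21.55
tcp_pos: [0.6102, 0.0899, 0.1909]
eef_rot: [179.8, 0.2, 180.0]
force: [3.1, 3.3, 5.3]
gripper_width: 0.0103
grasp_force: 79.2
```

```bash
python3 -m handwheel '[[[-0.03,-0.01,0],[0,0,0],0],[[-0.03,-0.01,0],[0,0,0],0],[[0,0,0],[0,0,0],0]]'
python3 -m handwheel '[[[-0.03,-0.01,0],[0,0,0],0],[[-0.03,-0.01,0],[0,0,0],0],[[0,0,0],[0,0,0],0]]'
python3 -m handwheel '[[[-0.03,-0.01,0],[0,0,0],0],[[0,0,0],[0,0,0],0],[[0,0,0],[0,0,0],0]]'
```

```text
time_s: 21.92
tcp_pos: [0.613, 0.0889, 0.1909]
eef_rot: [179.8, 0.1, 180.0]
force: [2.3, 4.2, 5.3]
gripper_width: 0.0098
grasp_force: 79.2
time_s: 22.3
tcp_pos: [0.6146, 0.0884, 0.1909]
eef_rot: [179.8, -0.0, -180.0]
force: [-0.7, 3.3, 7.5]
gripper_width: 0.0095
grasp_force: 79.6
time_s: 22.68
tcp_pos: [0.6159, 0.088, 0.1909]
eef_rot: [179.8, -0.1, -180.0]
force: [-1.8, 4.3, 9.2]
gripper_width: 0.0103
grasp_force: 79.6
```

```bash
for i in 1 2 3; do
python3 -m handwheel '[[[-0.03,-0.01,0],[0,0,0],0],[[0,0,0],[0,0,0],0],[[0,0,0],[0,0,0],0]]' | egrep "tcp|force"; done
```

```text
tcp_pos: [0.6173, 0.0876, 0.1909]
force: [-0.7, 4.4, 8.6]
grasp_force: 79.6
tcp_pos: [0.6186, 0.0871, 0.1909]
force: [-1.3, 4.1, 9.1]
grasp_force: 79.6
tcp_pos: [0.62, 0.0867, 0.1909]
force: [-2.2, 4.9, 9.6]
grasp_force: 79.6
```

```bash
python3 -m handwheel '[[[-0.03,-0.01,0],[0,0,0],0],[[0,0,0],[0,0,0],0],[[0,0,0],[0,0,0],0]]' | egrep "tcp|force:"
python3 -m handwheel '[[[-0.03,-0.01,0],[0,0,0],0],[[0,0,0],[0,0,0],0],[[0,0,0],[0,0,0],0]]' | egrep "tcp|force:"
```

```text
tcp_pos: [0.6211, 0.0864, 0.1909]
force: [-3.1, 5.6, 9.8]
grasp_force: 79.8
tcp_pos: [0.6215, 0.0863, 0.1908]
force: [-5.1, 5.0, 11.1]
grasp_force: 80.0
```

```bash
python3 -m handwheel '[[[-0.02,-0.005,0],[0,0,0],0],[[0,0,0],[0,0,0],0],[[0,0,0],[0,0,0],0]]' | egrep "tcp|force:"
```

```text
tcp_pos: [0.6218, 0.0862, 0.1909]
force: [-7.5, 6.2, 12.1]
grasp_force: 80.1
```

```bash
python3 -m handwheel '[[[-0.02,-0.005,0],[0,0,0],0],[[0,0,0],[0,0,0],0]]' | egrep "tcp|force:"
python3 -m handwheel '[[[-0.02,-0.005,0],[0,0,0],0],[[0,0,0],[0,0,0],0]]' | egrep "tcp|force:"
```

```text
tcp_pos: [0.6223, 0.0861, 0.1908]
force: [-9.1, 4.8, 13.1]
grasp_force: 80.2
tcp_pos: [0.623, 0.0859, 0.1908]
force: [-9.3, 5.0, 14.4]
grasp_force: 80.3
```

```bash
python3 -m handwheel '[[[-0.02,-0.005,0],[0,0,0],0],[[0,0,0],[0,0,0],0]]' | egrep "tcp|force:"
```

```text
tcp_pos: [0.6243, 0.0856, 0.1908]
force: [-8.8, 6.0, 13.0]
grasp_force: 80.2
```

```bash
python3 -m handwheel '[[[-0.02,-0.005,0],[0,0,0],0],[[0,0,0],[0,0,0],0]]' | egrep "tcp|force:"
```

```text
tcp_pos: [0.6284, 0.0847, 0.191]
force: [2.1, 3.7, 5.2]
grasp_force: 79.3
```

The force has turned into a pull, so the roller snapped over. I'll let it settle before releasing.

```bash
python3 -m handwheel '[[[0,0,0],[0,0,0],0],[[0,0,0],[0,0,0],0]]' | egrep "tcp|force:"
python3 -m handwheel '[[[-0.01,0,0],[0,0,0],0],[[0,0,0],[0,0,0],0]]' | egrep "tcp|force:"
```

```text
tcp_pos: [0.6302, 0.0842, 0.191]
force: [3.8, 3.9, 4.8]
grasp_force: 79.0
tcp_pos: [0.6302, 0.0842, 0.191]
force: [2.6, 3.7, 5.5]
grasp_force: 79.2
```

It no longer moves with extra command, so the buffer is on the stop. Releasing and rising.

```bash
python3 -m handwheel '[[[0,0,0],[0,0,0],0.35],[[0,0,0],[0,0,0],0.35],[[0,0,0],[0,0,0],0.35],[[0,0,-0.5],[0,0,0],0.35],[[0,0,-0.9],[0,0,0],0.35],[[0,0,-0.9],[0,0,0],0.35],[[0,0,0],[0,0,0],0.35],[[0,0,0],[0,0,0],0.35]]'
python3 - <<'E'
from h import *
c=arm.get_calibration('wrist'); w=arm.camera('wrist'); t=arm.camera('top')
cv2.imwrite('pics/end.png',np.hstack([cv2.resize(w,(400,300)),cv2.resize(t[40:250,90:370],(400,300))]))
E
```

```text
time_s: 27.42
tcp_pos: [0.6289, 0.0817, 0.304]
eef_rot: [-180.0, -0.1, 180.0]
force: [-0.1, 0.3, -0.4]
gripper_width: 0.0299
grasp_force: 0.0
```

View pics/end.png

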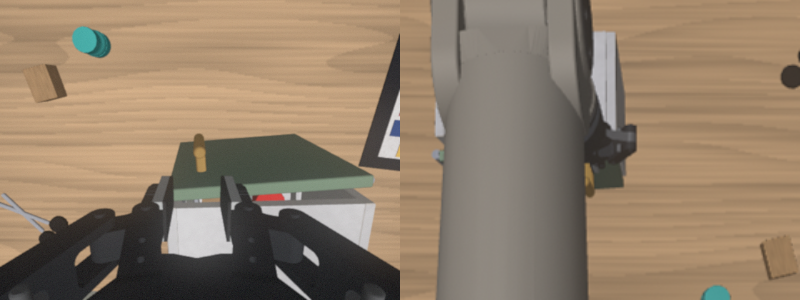

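The door is shut 11 mm deeper than at the start, within the expected 5 to 12 mm. The red lid shows at (270,198) behind the door, upright and in the tray's place, and the gripper is clear.

```bash
python3 -c "
from station import arm
print(arm.finish_job())"
```

```text
the job is handed in; nothing more can be done
None
```

The job is handed in, though no verdict came back. The red-lidded jar is in the door's tray, the catch snapped with the door 11 mm deeper than at the start, the gripper is clear, and it took about 28 s.

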